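Fasten the cell frame and hold the contact probe on the ringed pad

TASK

First turn the turnbutton on the sloping test cell a quarter turn, so that its nose lies across the hinged frame and secures it. Then take the sprung contact probe out of its holder and hold its tip inside the ring of the ringed brass pad, square to the sloping deck, pressing gently so that the sprung tip is pushed in about half way. Finish while still holding the probe there; leave the mirror, small box and bottle alone.

Things in the scene. Friction and masses are not known exactly. Their poses are not given: they have to be found in the camera images.
- cell: Fixed test cell: dark base 130 (x) x 150 (y) mm with a sloping dark deck 136 x 150 mm. Origin: centre of its underside, on the worktop; z up, x from the low near edge (deck 40 mm high) to the high rear edge (80 mm), y left. The deck slopes 0.30 rad (17 deg): its upward normal in the cell frame is (-0.296, 0, 0.955); its top passes 60 mm above the origin.
- turnbutton (a joint): Angle (rad) of the steel turnbutton at the deck's near edge, about an axis square to the deck. 0: nose points to the cell's +y (open); turns clockwise seen from above to its stop at 1.57: nose points up the slope (cell +x), across the frame's near bar. Starts at 0 to 0.4. Friction about 0.04 N m; stays where it is left.
- button_grip (a point): Grip point on the turnbutton's axis, 28 mm above the deck along its normal. Thumb fin 10 mm thick, 30 mm long (along the nose), square to the deck: top 11 mm above this point; its foot, 14 mm below it, is on the nose piece (6 mm thick, reaching 32 mm from the axis). The frame's top is 21 mm below. Turns with the turnbutton: y axis = nose direction, z axis square to the deck.
- frame (a joint): Opening angle of the hinged aluminium frame (rad): 0 closed flat on the deck, hinged at the rear. It lies closed by its weight. 100 x 120 mm outside, bars 14 mm wide, top 7 mm above the deck; window 71 x 92 mm with the two pads in it.
- ringed_pad: Fixed brass contact pad with a raised rim (the ring), 28 mm across, on the deck in the frame's window, left or right of the middle; on the other side is a smaller plain brass pad (18 mm across, 4 mm high, no rim; not to be used). Ring 22 mm inside, rim 5 mm and floor 3 mm above the deck, small black dot in the middle. Origin: under its centre, on the deck.
- pad_mark (a point): The marked spot: centre of the ringed pad's floor. z axis: square to the deck, outward; x axis up the slope.
- holder: Fixed grey block 60 x 60 x 60 mm with an upright hole (22 mm across, 55 mm deep) in the middle of its top; the probe stands in it. Origin: centre of its underside. (Elsewhere: a fixed tall black open enclosure stands at the left of the worktop, y above 0.2 m; fingertips cross it safely 0.4 m above the worktop.)
- probe: Loose sprung probe, about 90 g, upright in the holder. Origin: underside of its collar (on the holder's top, 60 mm above the worktop); z from tip to handle. Collar 30 mm across, 5 mm thick; above it a square black handle 18 x 18 mm (sides along x and y), z = 5 to 75 mm; below, a round nose 16 mm across, 30 mm long, from which the 6 mm sprung tip stands out 14 mm.
- probe_tip (a point): The end of the probe's sprung tip, 44 mm below the probe's origin when free. It moves with the sprung tip.
- probe_plunger (a joint): How far the sprung tip is pushed in (m): 0 free, 0.010 at its stop. The spring pushes with 0.9 N at 0, 2.4 N at 0.005 and 3.9 N at 0.010.
- mirror: Bystander: mirror on a short pedestal, 56 x 49 x 111 mm, origin under its centre.
- small_box: Bystander: small pale box 43 x 43 x 26 mm, origin under its centre.
- bottle: Bystander: small brown drop bottle 33 mm across, 75 mm high, origin under its centre.
Not all that is in view belongs to the job. Of the things shaped like the holder, the grey one is meant.

How it is judged:
On the way, in this order (a step that is already met when the one before it is completed fails the run):
1. the turnbutton is turned across the closed frame (at least 1.3 rad) (value of joint turnbutton above 1.3 rad and value of joint frame below 0.06 rad), for 0.2 s.
2. the probe is lifted clear of its holder (all of step 1 and z of probe_tip in the frame of holder above 0.065 m), for 0.1 s.
At the end, for the whole second after the job is handed in: Turnbutton at 1.3 rad or more, frame closed; probe still held, at rest, tip within 8 mm of the ringed pad's centre, square to the deck within 8 degrees, sprung tip pushed in 2 to 8.5 mm and pressing on the pad with 0.5 to 6 N; the probe leans on neither cell nor holder (all of step 1 and distance between probe_tip and pad_mark below 0.008 m and angle between the z axis of probe and the z axis of pad_mark, either way round below 0.14 rad and value of joint probe_plunger between 0.002 and 0.0085 m and contact force between probe and ringed_pad between 0.5 and 6 N and contact force between the fingers and probe above 1 N and contact force between probe and cell below 0.2 N and contact force between probe and holder below 0.2 N and linear speed of probe below 0.02 m/s); the arm keeps its last pose, push and grip.
It fails at once if the probe is pressed hard on the pad (over 12 N) (contact force between probe and ringed_pad above 12 N).
It fails at once if the mirror is pushed out of place (over 20 mm) (distance of mirror from where it was at the start of the episode above 0.02 m).
It fails at once if the small box is pushed out of place (over 20 mm) (distance of small_box from where it was at the start of the episode above 0.02 m).
It fails at once if the bottle is pushed out of place (over 20 mm) (distance of bottle from where it was at the start of the episode above 0.02 m).
It also fails if it takes over 56 s, if anything falls off the work surface, if the arm or the gripper's body presses on something with over 40 N, if the wrist force passes 120 N, or if a joint passes its speed limit or range.

ROBOT

A 7-joint arm with a two-finger parallel gripper is mounted at the origin on a cart in front of the work surface, level with it; the furniture and walls round the work are solid. World frame = base frame: x ahead of the robot, y to its left, z up, the work surface at z = 0. Lengths are in m, angles in rad, forces in N, time in s.
With the tool pointing down it reaches from about 0.4 to 0.85 m from the base axis. Payload 10.4 kg.
Tool frame: the origin (TCP) lies where the fingers leave the gripper's body, on its centre line; the fingertips stand 70 mm ahead of it and the grasp point (between the pads) lies 51 mm ahead of it; z points along the fingers, y is the line along which they close (so a half turn about z gives the same grasp; the last joint's range is limited). The gripper opens to 87 mm and grips with 3 to 60 N. Pads are 19 mm wide; open, the fingers measure 117 mm over their backs; the gripper's body (75 mm by 190 mm) begins 51 mm behind the grasp point.
Start: joints at [-1.2, 0.332, -0.065, 1.46, 0.022, 1.35, -0.088], TCP at [0.24, 0.577, 0.292] pointing down, gripper open.
Joint ranges: [-2.6, 2.6], [-0.5, 2.12], [-1.47, 1.34], [0.16, 2.42], [-1.27, 4.41], [0.06, 2.06], [-2.6, 2.6]. Speed limits (rad/s): [2.22, 2.22, 2.79, 2.79, 3.14, 3.14, 3.14].

INTERFACE

Orientations are given as a unit quaternion [w, x, y, z].
In Python, from workcell import env gives the robot as it stands.
- The arm moves only by the tool play_rows, never from a script. Its argument "rows" is text: rows parted by semicolons, each of 5 numbers parted by spaces: the shift along the tool's x, y, z in mm, then the turn about the tool's z in units of 6 degrees (1.0 is 6 degrees), then the opening, from 0 (shut) to 1 (fully open). A call has 1 to 5 rows; each row is the pose to reach, as a shift and turn from the pose commanded when the call began, along the tool's axes at that moment; what a row does not reach only later rows make up. A row lasts 1/12 s, in which the tool goes at most 41.7 mm and 7.16 degrees, less where a joint would pass 70% of its speed; a pose out of reach is approached as far as the arm can. A call with a gripper value outside its range is refused whole. The fingers move at their own pace and stop on an object; "force" is the grip in N (left out, the last holds). Time passes only in rows, so rows that repeat a pose let the fingers close. It gives the time, the measured TCP pose, the force, the opening and the grip force at its end, in the units of the state.
- env.get_state(): the state, without advancing time (a new reading comes with each control period).
- env.read_camera(name): name is "side" or "top" or "wrist"; returns a dict with "img" (420x560x3 uint8, red, green, blue), "intrinsics" (3x3 intrinsics, pixels), "dist" ([k1, k2, p1, p2, k3] as OpenCV has them; the pictures are not rectified), "rvec" (rotation vector, rad) and "tvec" (3), from world to camera coordinates, as OpenCV has them. Camera axes: x right, y down, z forward; pixel columns grow to the right and rows downward; lengths in m; the calibration is good to about 2 mm. A picture is of the moment at which its call begins. There is no depth.
- env.job_done(): hands the job in; it is judged then, once.
The state is a dict: "clock": time; "q": joint angles; "qvel": joint speeds; "joint_efforts": joint torques, N m; "position": TCP position; "tcp_rot": TCP orientation; "force": force on the tool from outside, world axes, zero at the start; "moment": the same for the moment, N m; "opening": finger opening in m; "gripper_force": force on a finger pad.
Only numpy, scipy, OpenCV 4.12 (cv2) and the standard library are available. Lean on these libraries where they do the work, as an engineer would, in place of code of your own. Each camera call takes 0.05 s, during which the arm holds its last target. There are 200 camera calls.

## Working session

There is one attempt and no reset: what is moved stays moved. The work goes in short steps, Python scripts to look and compute and a tool call to move; the robot and the scene stay as the last step left them, time stands still between calls to the robot, and variables do not carry over. Pictures are saved under pics/ and viewed, at most 10 in all, crops included, and the job is handed in when it is done.

Besides the shell and the picture viewer there is one more tool, called as name(argument=value, ...), one argument or row to a line, values as JSON. play_rows: Moves the arm, as the interface text tells. Its arguments: {"type":"object","properties":{"rows":{"type":"string"},"force":{"type":"number"}},"required":["rows"]}

```bash
mkdir -p pics; ls; python3 - <<'E'
from workcell import env
import cv2,numpy as np
for n in ["side","top","wrist"]:
    c=env.read_camera(n); cv2.imwrite(f"pics/{n}0.png",c["img"][:,:,::-1])
    R=cv2.Rodrigues(np.array(c["rvec"]))[0]; print(n,np.round(-R.T@np.array(c["tvec"]),3),np.round(R[2],2))
s=env.get_state(); print(s)
E
```

```text
pics
side [ 0.36  -0.944  0.608] [ 0.26  0.82 -0.52]
top [ 0.3   -0.035  1.284] [ 0.24 -0.08 -0.97]
wrist [0.175 0.604 0.384] [ 0.24 -0.1  -0.97]
{'clock': 0.15, 'q': array([-1.19960317,  0.3327421 , -0.06470307,  1.4607397 ,  0.0215924 ,
        1.34992469, -0.08851899]), 'qvel': array([ 0.00213492, -0.00308148,  0.00084975, -0.00037269,  0.0009642 ,
        0.00196058,  0.00126271]), 'joint_efforts': array([ 8.98094295e-04, -6.23630977e+01,  2.48179387e-02, -3.90146005e+01,
       -6.12852210e-02,  3.71420605e-02,  7.36419702e-05]), 'position': array([0.23971772, 0.57695988, 0.29163121]), 'tcp_rot': array([-8.96050479e-05,  1.95627290e-01,  9.80678159e-01, -5.52216628e-04]), 'force': array([ 0.20184368, -0.21538449,  0.50414281]), 'moment': array([-0.04783586, -0.0208467 ,  0.05804559]), 'gripper_force': 0.0, 'opening': 0.08697755444276735}
```

View pics/top0.png

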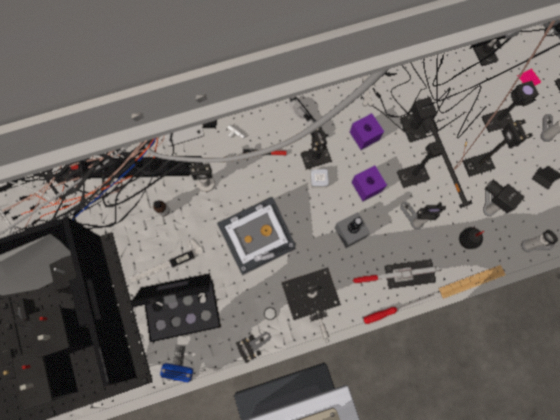

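View pics/side0.png

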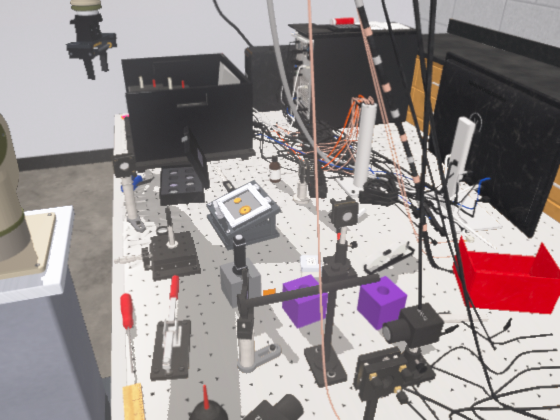

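Candidates for the holder in the top view are the grey block (353,228) and the purple blocks (367,131) and (369,183). In the side view they are grey (240,280) and purple (305,300) and (381,302). I choose grey, which has the black handle standing in it. The cell is at top (257,235), side (242,213). Next is a close crop of both.

```bash
cat > h.py <<'E'
from workcell import env
import cv2,numpy as np
from scipy.optimize import least_squares
from scipy.spatial.transform import Rotation as Ro
def cam(n,name=None):
    c=env.read_camera(n)
    if name: cv2.imwrite(f"pics/{name}.png",c["img"][:,:,::-1])
    return {k:np.array(c[k],float) for k in("intrinsics","dist","rvec","tvec")}|{"img":c["img"][:,:,::-1].copy()}
def proj(c,P): return cv2.projectPoints(np.array(P,float).reshape(-1,1,3),c["rvec"],c["tvec"],c["intrinsics"],c["dist"])[0].reshape(-1,2)
def ray(c,uv):
    p=cv2.undistortPoints(np.array([[uv]],float),c["intrinsics"],c["dist"]).ravel()
    R=cv2.Rodrigues(c["rvec"])[0]; return -R.T@c["tvec"],R.T@np.array([*p,1])
def atz(c,uv,z): o,d=ray(c,uv); return o+d*(z-o[2])/d[2]
def tri(obs): # [(cam,uv),..]
    return least_squares(lambda X:np.concatenate([proj(c,X)[0]-uv for c,uv in obs]),[.5,0,.05]).x
def crop(c,x,y,w,h,k): return cv2.resize(c["img"][y:y+h,x:x+w],None,fx=k,fy=k,interpolation=cv2.INTER_CUBIC)
E
python3 - <<'E'
from h import *
t=cam("top");s=cam("side")
a=crop(t,210,190,160,90,5)           # 800x450
b=crop(s,195,170,100,100,6);
cv2.imwrite("pics/ct.png",a)
cv2.imwrite("pics/cs.png",crop(s,195,170,110,140,4.2))
print(atz(t,(257,235),.06),atz(t,(353,228),.06))
E
```

```text
[ 0.54884236 -0.06358611  0.06      ] [ 0.49364078 -0.29072295  0.06      ]
```

View pics/ct.png

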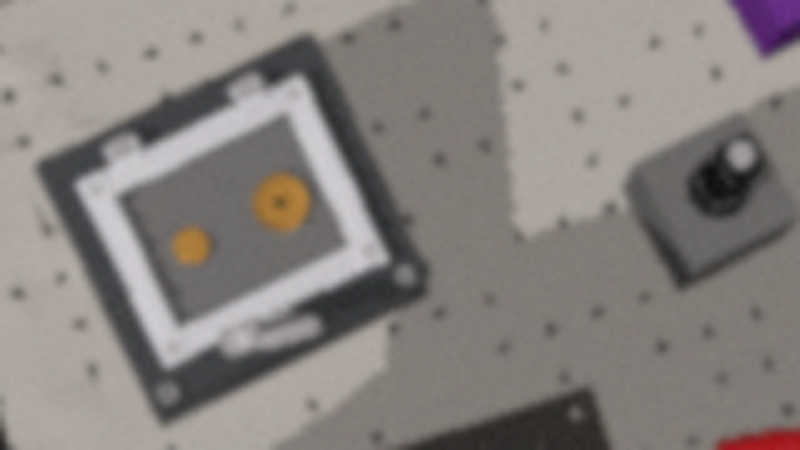

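View pics/cs.png

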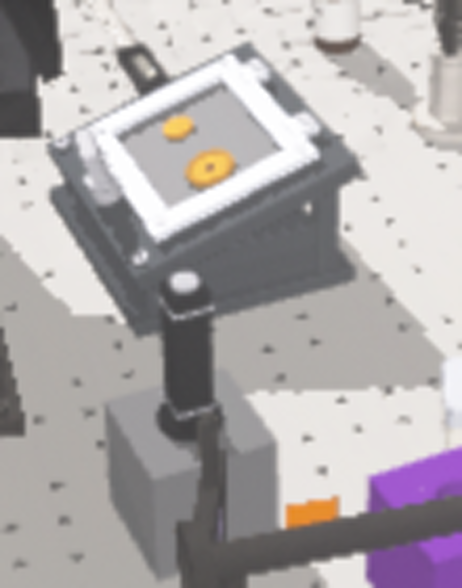

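The crops show the cell with two hinges at the rear edge and the turnbutton at the near edge (top crop about (270,332), nose to image left, which is +y). The ringed pad with its dot is at top crop (281,203) and side crop (210,167), on the right. The probe handle top is at top crop (743,155) and side crop (183,280), in the grey block.

```bash
cat > fit.py <<'E'
from h import *
t=cam("top");s=cam("side")
T=lambda u,v:np.array([(u+.5)/5-.5+210,(v+.5)/5-.5+190])
S=lambda u,v:np.array([(u+.5)/4.2-.5+195,(v+.5)/4.2-.5+170])
C=np.array([[65,75,80],[65,-75,80],[-65,-75,40],[-65,75,40]])/1000
ct=np.array([T(40,165),T(315,38),T(428,285),T(165,422)])
cs=np.array([S(250,45),S(360,168),S(140,268),S(50,150)])
W=lambda p:Ro.from_euler("z",p[2]).apply(C)+[p[0],p[1],0]
r=least_squares(lambda p:np.r_[(proj(t,W(p))-ct).ravel(),(proj(s,W(p))-cs).ravel()],[.55,-.06,.4])
if __name__=="__main__":
    p=r.x;print("cell",p,np.round(r.fun,1))
    Rc=Ro.from_euler("z",p[2]); o=np.array([p[0],p[1],0])
    toC=lambda X:Rc.inv().apply(X-o)
    for nm,a,b in[("dot",T(281,203),S(210,167)),("plain",T(190,246),S(178,127)),("probetop",T(743,155),S(183,280)),("collar",T(720,190),S(190,415)),("buttonL",T(238,340),S(90,150)),("buttonR",T(318,326),S(105,190))]:
        X=tri([(t,a),(s,b)]);print(nm,X.round(4),"cellframe",toC(X).round(4), (proj(t,X)-a).round(1),(proj(s,X)-b).round(1))
    H=[T(632,190),T(685,285),T(795,218),T(748,115)]
    print("holder",[atz(t,h,.06).round(4) for h in H],np.mean([atz(t,h,.06) for h in H],0))
E
python3 fit.py
```

```text
cell [ 0.55183777 -0.06425314  0.14982882] [-1.  -0.6  0.1 -2.1  1.2 -1.3 -1.6 -1.3 -0.6 -0.6 -0.4 -1.2 -2.1  3.4
 -1.9 -0.9]
dot [ 0.5543 -0.0874  0.0646] cellframe [-0.001  -0.0233  0.0646] [[-0.1 -0.7]] [[-0.6  0.2]]
plain [ 0.5475 -0.0393  0.0637] cellframe [-0.0005  0.0253  0.0637] [[-0.1 -0.5]] [[-0.5  0.1]]
probetop [ 0.4953 -0.2916  0.1392] cellframe [-0.0899 -0.2163  0.1392] [[-0.2 -0.7]] [[-0.5  0.1]]
collar [ 0.4958 -0.2917  0.0649] cellframe [-0.0893 -0.2165  0.0649] [[-0.2 -1. ]] [[-0.8  0.2]]
buttonL [ 0.4964 -0.0476  0.0619] cellframe [-0.0524  0.0247  0.0619] [[-0.1 -0.2]] [[-0.2  0.1]]
buttonR [ 0.4946 -0.0864  0.0588] cellframe [-0.0599 -0.0133  0.0588] [[-0.4 -1.4]] [[-1.4  0.3]]
holder [array([ 0.5073, -0.2517,  0.06  ]), array([ 0.4554, -0.2604,  0.06  ]), array([ 0.4699, -0.3223,  0.06  ]), array([ 0.5252, -0.3184,  0.06  ])] [ 0.48943875 -0.28820095  0.06      ]
```

Everything agrees with the known sizes: the dot's expected height is about 63 mm, the probe top's about 137 mm, and the pads sit at y of ±24 mm. The ringed pad is the right-hand one. First I raise the arm, then cross.

```bash
cat >> h.py <<'E'
def rot(): 
    q=env.get_state()["tcp_rot"]; return Ro.from_quat([*q[1:],q[0]])
def go(P,az=None):
    s=env.get_state();R=rot();d=R.inv().apply(np.array(P)-s["position"])*1000
    y=R.apply([0,1,0]);a=np.arctan2(y[1],y[0]);print("shift mm",d.round(1),"azY",np.degrees(a).round(1),end=" ")
    if az is not None: print("turn units",(-((np.radians(az)-a+np.pi)%(2*np.pi)-np.pi)/np.radians(6)).round(2),end="")
    print(" t",s["clock"])
E
python3 -c "
from h import *
go([.489,-.074,.48],8.6)"
```

```text
shift mm [-480.  -505.7 -187.8] azY 67.4 turn units 9.81 t 0.35
```

play_rows(
  rows="0 0 -38 0 1;0 0 -76 0 1;0 0 -114 0 1;0 0 -152 0 1;0 0 -190 0 1",
)

```text
clock: 0.77
position: [0.2397, 0.5767, 0.4844]
tcp_rot: [0.0, 0.196, 0.981, 0.0]
force: [0.3, 1.1, -0.4]
opening: 0.0867
gripper_force: 0.0
```

play_rows(
  rows="-27 -29 0 0 1;-54 -58 0 0 1;-81 -87 0 0 1;-108 -116 0 0 1;-135 -145 0 0 1",
)

```text
clock: 1.18
position: [0.3092, 0.3896, 0.4823]
tcp_rot: [-0.0, 0.196, 0.981, 0.0]
force: [0.0, 0.0, 0.5]
opening: 0.0871
gripper_force: 0.0
```

play_rows(
  rows="-27 -29 0 0 1;-54 -58 0 0 1;-81 -87 0 0 1;-108 -116 0 0 1;-135 -145 0 0 1",
)

```text
clock: 1.6
position: [0.3781, 0.2036, 0.4824]
tcp_rot: [0.0, 0.196, 0.981, 0.0]
force: [0.6, 0.8, 0.4]
opening: 0.0867
gripper_force: 0.0
```

play_rows(
  rows="-27 -28 0 1 1;-54 -56 0 2 1;-81 -84 0 3 1;-108 -112 0 4 1;-135 -140 0 5 1",
)

```text
clock: 2.02
position: [0.4489, 0.0226, 0.4825]
tcp_rot: [0.0, 0.445, 0.895, 0.0]
force: [2.5, 0.7, -0.9]
opening: 0.0872
gripper_force: 0.0
```

```bash
python3 -c "
from h import *
go([.489,-.074,.29],8.6)"
```

```text
shift mm [-101.2  -26.5  192.5] azY 37.1 turn units 4.76 t 2.0167
```

play_rows(
  rows="-20 -5 35 1 0.6;-40 -11 70 2 0.5;-60 -16 105 3 0.45;-80 -21 140 4 0.45;-100 -26 175 4.8 0.45",
)

```text
clock: 2.43
position: [0.4889, -0.0717, 0.3059]
tcp_rot: [0.0, 0.654, 0.756, 0.001]
force: [0.6, 1.1, 1.2]
opening: 0.0616
gripper_force: 0.0
```

```bash
python3 -c "
from h import *
go([.489,-.074,.27],8.6)
w=cam('wrist','w1')
import fit
p=fit.r.x
Rc=Ro.from_euler('z',p[2]);o=np.array([p[0],p[1],0])
print('predicted grip px',proj(w,o+Rc.apply([-.064,0,.0695])),'dot',proj(w,[.5543,-.0874,.0628]))
"
```

```text
shift mm [-2.3 -0.3 35.9] azY 8.3 turn units -0.05 t 2.4333
predicted grip px [[274.28313271 195.22714312]] dot [[328.9168101 213.3758579]]
```

View pics/w1.png

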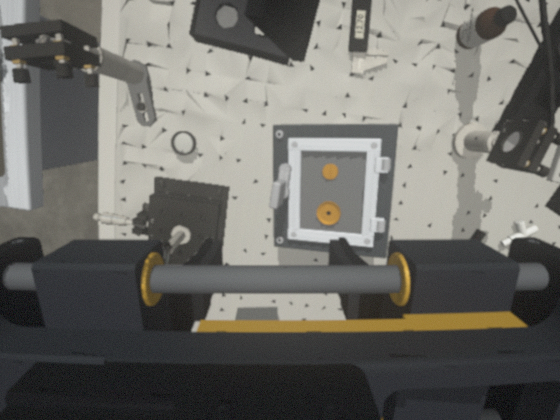

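The wrist view shows the frame with the ringed pad's dot at (328,212), where (329,213) was predicted. The turnbutton runs from (276,205) to (287,167). I will overlay the turnbutton model on a close crop.

```bash
cat > btn.py <<'E'
from h import *; import fit,sys
p=fit.r.x;Rc=Ro.from_euler('z',p[2])
# anchor cell on ringed dot: cell (0,-.0243)? keep fit pose
o=np.array([p[0],p[1],0])
def deck(x,y,h): # deck coords -> world
    c,s=np.cos(.3),np.sin(.3); X=np.stack(np.broadcast_arrays(x*c-h*s,y,.06+x*s+h*c),-1); return o+Rc.apply(X)
def fin(ax,ay,th,h,half=(.015,.005)):
    n=np.array([np.sin(th),np.cos(th)]);t=np.array([n[1],-n[0]])
    q=[n*a*half[0]+t*b*half[1] for a,b in((1,1),(1,-1),(-1,-1),(-1,1))]
    return deck(np.array([ax+v[0] for v in q]),np.array([ay+v[1] for v in q]),h)
E
python3 - <<'E'
from btn import *
w=cam("wrist"); K=10;x0,y0=250,145
im=crop(w,x0,y0,60,75,8); k=8
def dr(P,col): cv2.polylines(im,[np.int32(((proj(w,P)-[x0,y0]+.5)*k-.5).round()).reshape(-1,1,2)],True,col,1)
dr(fin(-.056,0,.3,.039),(0,0,255)); dr(fin(-.056,0,.3,.014),(0,255,0))
dr(deck(np.array([-.068,-.068,.068,.068]),np.array([-.075,.075,.075,-.075]),0.),(255,0,0))
t=cam("top");x1,y1=245,245
im2=crop(t,x1,y1,40,25,8);x0,y0,w_,im_=x1,y1,t,im
def dr2(P,col): cv2.polylines(im2,[np.int32(((proj(t,P)-[x1,y1]+.5)*8-.5).round()).reshape(-1,1,2)],True,col,1)
dr2(fin(-.056,0,.3,.039),(0,0,255)); dr2(fin(-.056,0,.3,.014),(0,255,0))
out=np.zeros((600,800,3),np.uint8);out[:,:480]=im;out[:200,480:800]=im2
cv2.imwrite("pics/b1.png",out)
E
```

```text
(no output)
```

View pics/b1.png

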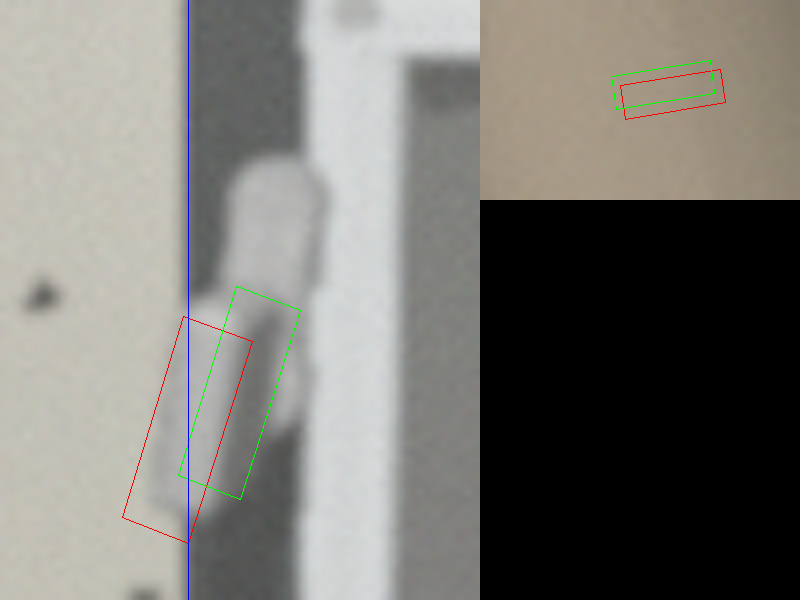

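The fin's top centre sits at crop (197,408), against (187,430) for the model. So the axis is at about deck x=-54.5 mm, y=+3 mm, and θ is about 0.19. I go above it.

```bash
python3 -c "
from btn import *
g=deck(-.0545,.003,.028);print(g,np.degrees(p[2]))
go(g+[0,0,.063],np.degrees(p[2]-.19))"
```

```text
[ 0.49172558 -0.07029369  0.07064357] 8.584559001003173
shift mm [ -1.    1.7 174.9] azY 8.8 turn units 1.84 t 2.8833
```

play_rows(
  rows="0 1 30 1 0.42;-1 1.5 65 1.85 0.42;-1 1.5 100 1.85 0.42;-1 1.5 130 1.85 0.42;-1 1.5 150 1.85 0.42",
)

```text
clock: 3.3
position: [0.4899, -0.0705, 0.1553]
tcp_rot: [-0.001, 0.722, 0.692, -0.0]
force: [0.4, -0.3, 0.9]
opening: 0.0363
gripper_force: 0.0
```

play_rows(
  rows="0 0 8 0 0.42;0 0 16 0 0.42;0 0 24 0 0.42;0 0 24 0 0.42;0 0 24 0 0.42",
)

```text
clock: 3.72
position: [0.4911, -0.0712, 0.134]
tcp_rot: [0.0, 0.722, 0.692, 0.0]
force: [-0.2, 0.4, -0.4]
opening: 0.0364
gripper_force: 0.0
```

```bash
python3 -c "
from btn import *
g=deck(-.0545,.003,.028)
go(g+[0,0,.063],np.degrees(p[2]-.19))
w=cam('wrist','w2');s=cam('side');cv2.imwrite('pics/w2c.png',np.hstack([crop(w,200,200,200,200,2),crop(s,180,140,100,100,4)]))"
```

```text
shift mm [1.  0.4 0.6] azY -2.5 turn units -0.03 t 3.8167
```

View pics/w2c.png

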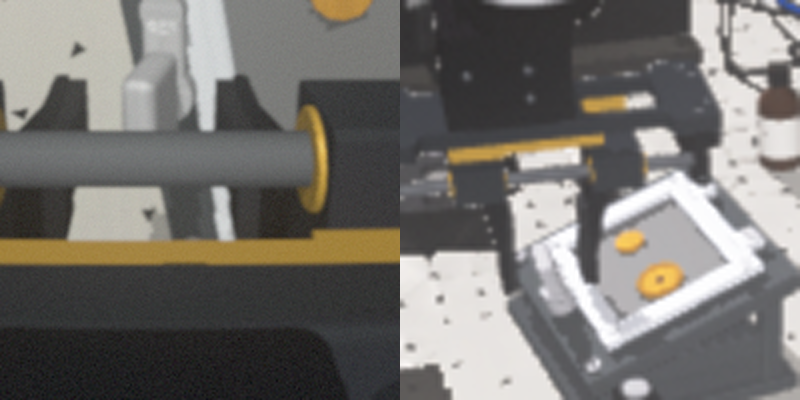

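The fin (crop (148,105)) lies between the fingers, which are clear of the frame. I close gently.

play_rows(
  rows="1 0 0 0 0.3;1 0 0 0 0.2;1 0 0 0 0.1;1 0 0 0 0;1 0 0 0 0",
  force=8,
)

```text
clock: 4.33
position: [0.4908, -0.0702, 0.1333]
tcp_rot: [0.0, 0.722, 0.692, 0.0]
force: [0.4, -0.0, -1.2]
opening: 0.0146
gripper_force: 7.6
```

play_rows(
  rows="0 0 0 1 0;0 0 0 2 0;0 0 0 3 0;0 0 0 4 0;0 0 0 4.5 0",
)

```text
clock: 4.75
position: [0.4907, -0.0704, 0.1334]
tcp_rot: [-0.0, 0.865, 0.501, 0.0]
force: [-1.7, -0.5, 3.4]
opening: 0.0136
gripper_force: 7.9
```

play_rows(
  rows="0 0 0 1 0;0 0 0 2 0;0 0 0 3 0;0 0 0 4 0;0 0 0 4.5 0",
)

```text
clock: 5.17
position: [0.4906, -0.0703, 0.1334]
tcp_rot: [-0.0, 0.958, 0.286, -0.0]
force: [-1.9, -0.5, 4.2]
opening: 0.012
gripper_force: 7.9
```

play_rows(
  rows="0 0 0 1 0;0 0 0 2 0;0 0 0 3 0;0 0 0 4 0;0 0 0 4.5 0",
)

```text
clock: 5.58
position: [0.4906, -0.0703, 0.1332]
tcp_rot: [-0.0, 0.999, 0.054, -0.0]
force: [-0.4, -1.3, -0.6]
opening: 0.0103
gripper_force: 8.1
```

```bash
python3 -c "
from btn import *
g=deck(-.0545,.003,.028)
go(g+[0,0,.063],np.degrees(p[2])-90)
print(env.get_state()['q'].round(2),env.get_state()['moment'],env.get_state()['opening'])
w=cam('wrist','w3');s=cam('side');cv2.imwrite('pics/w3c.png',np.hstack([crop(w,200,100,200,200,2),crop(s,180,140,100,100,4)]))"
```

```text
shift mm [ 1.   0.2 -0.4] azY -83.5 turn units -0.35 t 5.6833
[-0.67  0.26  0.81  2.01 -0.23  0.96 -1.2 ] [-0.11943088  0.12855645  0.19974259] 0.010231737199144447
```

View pics/w3c.png

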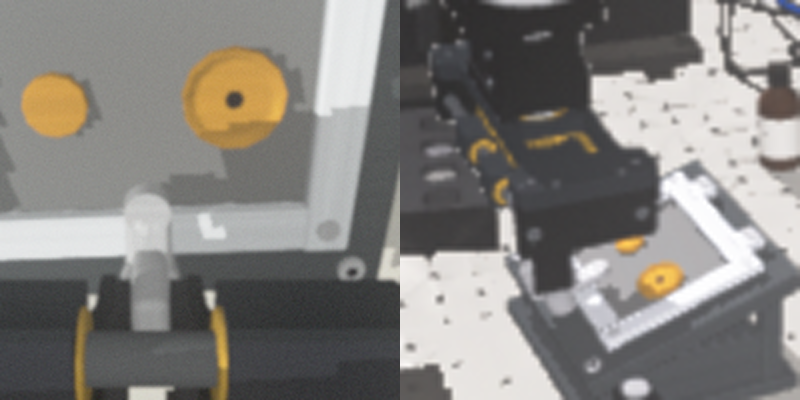

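The nose now lies across the frame's near bar (crop (148,215)), and the opening equals the fin's 10 mm. I release and rise, and refine the pad spot from this view.

play_rows(
  rows="0 0 0 0 0.15;0 0 0 0 0.3;0 0 0 0 0.3;0 0 -35 0 0.5;0 0 -70 0 0.8",
)

```text
clock: 6.2
position: [0.4893, -0.0705, 0.2028]
tcp_rot: [0.001, 0.998, 0.057, -0.002]
force: [1.6, 0.6, 0.3]
opening: 0.0317
gripper_force: 0.0
```

play_rows(
  rows="0 0 -30 0 1;0 0 -60 0 1;0 0 -90 0 1;0 0 -90 0 1",
)

```text
clock: 6.53
position: [0.4925, -0.0708, 0.2985]
tcp_rot: [-0.001, 0.998, 0.057, 0.004]
force: [-0.1, 0.2, 0.5]
opening: 0.0583
gripper_force: 0.0
```

```bash
python3 -c "
from btn import *
go([.495,-.292,.29],np.degrees(p[2])-90)
w=cam('wrist')
print(atz(w,(0,0),.06)*0)
" ; python3 - <<'E'
from btn import *
w=cam('wrist','w4')
h=cv2.cvtColor(w['img'],cv2.COLOR_BGR2HSV)
m=cv2.inRange(h,(10,120,100),(28,255,255))
n,l,st,ce=cv2.connectedComponentsWithStats(m)
for i in range(1,n):
    if st[i,4]>60: print(st[i],ce[i],atz(w,ce[i],.0628).round(4))
print('pred dot',proj(w,[.5543,-.0874,.0628]),'fin',proj(w,fin(-.0545,.003,1.57,.039)).round())
E
```

```text
shift mm [-21.4 220.8   3.6] azY -83.4 turn units -0.34 t 6.6333
[0. 0. 0.]
[285 126  25  25 478] [296.90794979 138.28451883] [ 0.5532 -0.0868  0.0628]
[243 133  16  15 189] [250.66137566 139.85185185] [ 0.5462 -0.0392  0.0628]
[111 253  25  52 535] [119.39065421 277.49158879] [0.3698 0.1026 0.0628]
[418 254  23  51 471] [432.41401274 283.35244161] [ 0.4042 -0.2719  0.0628]
[ 233  311  313   21 3607] [401.8245079 323.0257832] [ 0.3459 -0.2474  0.0628]
[393 403  14  17 122] [399.44262295 411.40163934] [ 0.2011 -0.2806  0.0628]
pred dot [[297.63580786 137.25594357]] fin [[279. 188.]
 [269. 188.]
 [270. 213.]
 [280. 213.]]
```

play_rows(
  rows="0 38 0 0 1;0 76 0 0 1;-4 114 0 0 1;-8 152 0 0 1;-12 190 0 0 1",
)

```text
clock: 7.25
position: [0.5, -0.2619, 0.2923]
tcp_rot: [-0.0, 0.998, 0.057, -0.001]
force: [0.1, 0.4, 1.2]
opening: 0.0867
gripper_force: 0.0
```

```bash
python3 - <<'E'
from btn import *
go([.495,-.292,.29],np.degrees(p[2])-90)
w=cam('wrist')
a=proj(w,[.4955,-.2917,.137])[0].astype(int);print(a)
x=min(max(a[0]-80,0),400);y=min(max(a[1]-70,0),300);print(x,y)
cv2.imwrite('pics/h1.png',crop(w,x,y,160,120,5))
E
```

```text
shift mm [-5.1 24.2  2.4] azY -84.0 turn units -0.44 t 7.35
[301 219]
221 149
```

View pics/h1.png

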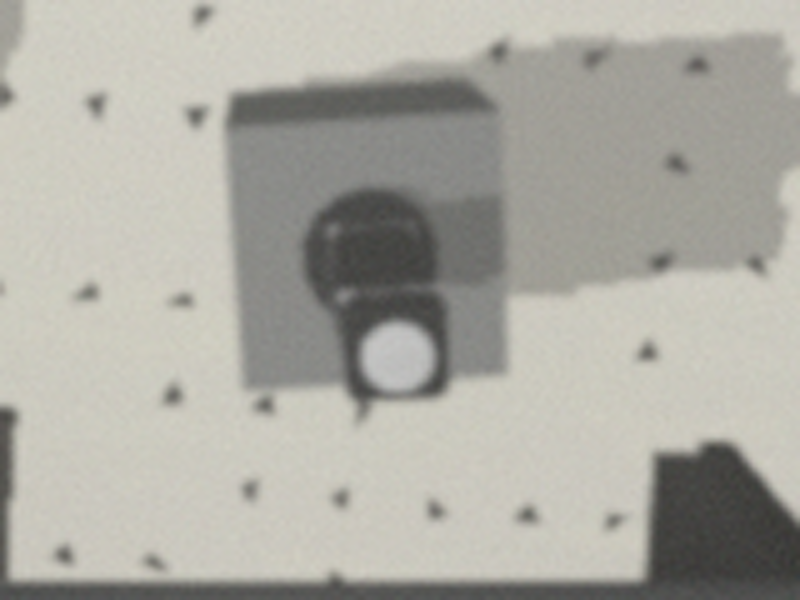

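The probe stands in the grey holder. The holder's top-face corners are (228,125), (500,112), (507,373) and (245,388) in the crop, and the white handle cap is at (398,357).

```bash
python3 - <<'E'
from btn import *
w=cam('wrist')
f=lambda u,v:((u+.5)/5-.5+221,(v+.5)/5-.5+149)
Q=[atz(w,f(*c),.06) for c in[(228,125),(500,112),(507,373),(245,388)]]
print(np.round(Q,4),np.mean(Q,0).round(4))
for i in range(4):
    d=Q[(i+1)%4]-Q[i];print(np.linalg.norm(d).round(4),np.degrees(np.arctan2(d[1],d[0])).round(1))
print('cap',atz(w,f(398,357),.137).round(4),'collar',atz(w,f(371,252),.065).round(4))
P=[.4955,-.2905]
go([*P,.105+.051],-84)
E
```

```text
[[ 0.5225 -0.2488  0.06  ]
 [ 0.5319 -0.3067  0.06  ]
 [ 0.4737 -0.3172  0.06  ]
 [ 0.4636 -0.2589  0.06  ]] [ 0.4979 -0.2829  0.06  ]
0.0587 -80.8
0.0591 -169.8
0.0592 99.9
0.0597 9.7
cap [ 0.4975 -0.2829  0.137 ] collar [ 0.4992 -0.2826  0.065 ]
shift mm [ -8.4  30.5 136.4] azY -83.4 turn units 0.1 t 7.55
```

```bash
python3 - <<'E'
from btn import *
for k in range(3):
    w=cam('wrist')
    a=proj(w,[.4965,-.288,.137])[0].astype(int);x,y=a-40
    g=cv2.cvtColor(w['img'],cv2.COLOR_BGR2GRAY)[y:y+80,x:x+80]
    m=(g<95).astype(np.uint8)
    n,l,st,ce=cv2.connectedComponentsWithStats(m);i=1+np.argmax(st[1:,4])
    u,v,ww,hh,ar=st[i]; 
    # white cap: bright hole inside lower part of dark blob
    f=np.uint8(m==0);n2,l2,s2,c2=cv2.connectedComponentsWithStats(f)
    for j in range(1,n2):
        if 60<s2[j,4]<500: print(s2[j],(c2[j]+[x,y]).round(1),atz(w,c2[j]+[x,y],.137).round(4))
    print('blob',st[i]+[x,y,0,0,0],env.get_state()['position'].round(4))
    # collar: bottom of dark blob (top of image) 
    cv2.imwrite('pics/tmp.png',w['img'])
t=cam('side');
E
```

```text
blob [290 192  30  42 671] [ 0.5009 -0.2589  0.293 ]
blob [290 192  30  41 673] [ 0.5008 -0.2591  0.2932]
blob [290 192  30  41 676] [ 0.5007 -0.2593  0.2932]
```

```bash
python3 - <<'E'
from btn import *
w=cam('wrist');im=w['img']
old=cv2.imread('pics/h1.png');old=cv2.resize(old,(160,120),interpolation=cv2.INTER_AREA)
tm=cv2.matchTemplate(im,old[12:88,40:108],cv2.TM_CCOEFF_NORMED);_,s,_,l=cv2.minMaxLoc(tm)
dx,dy=l[0]-(221+40),l[1]-(149+12);print('shift',dx,dy,s)
f=lambda u,v:((u+.5)/5-.5+221+dx,(v+.5)/5-.5+149+dy)
Q=[atz(w,f(*c),.06) for c in[(228,125),(500,112),(507,373),(245,388)]]
print(np.mean(Q,0).round(4))
for i in range(4):
    d=Q[(i+1)%4]-Q[i];print(np.linalg.norm(d).round(4),np.degrees(np.arctan2(d[1],d[0])).round(1))
print('cap',atz(w,f(398,357),.137).round(4),'collar',atz(w,f(371,252),.065).round(4))
go([.4955,-.2905,.105+.051],-81)
E
```

```text
shift 8 4 0.9745180606842041
[ 0.4951 -0.2922  0.06  ]
0.0591 -80.7
0.0597 -169.3
0.0596 99.9
0.0603 10.2
cap [ 0.4951 -0.2901  0.137 ] collar [ 0.4964 -0.2917  0.065 ]
shift mm [ -8.4  29.7 137.3] azY -83.4 turn units -0.41 t 8.0
```

Position is now consistent at (0.4955, -0.2915) with a yaw of 10°. I align and descend.

play_rows(
  rows="-4 15 0 -0.55 1;-8.5 30.5 0 -0.55 1;-8.5 30.5 35 -0.55 1;-8.5 30.5 70 -0.55 1;-8.5 30.5 95 -0.55 1",
)

```text
clock: 8.42
position: [0.4948, -0.2914, 0.1959]
tcp_rot: [-0.0, 0.996, 0.086, -0.0]
force: [1.3, 1.2, -0.0]
opening: 0.0869
gripper_force: 0.0
```

play_rows(
  rows="0 0 18 0 1;0 0 36 0 1;0 0 36 0 0.8;0 0 36 0 0.6;0 0 36 0 0.45",
  force=4,
)

```text
clock: 8.83
position: [0.4958, -0.292, 0.1634]
tcp_rot: [0.0, 0.996, 0.086, 0.001]
force: [0.5, 0.4, 0.3]
opening: 0.0744
gripper_force: 0.0
```

```bash
python3 - <<'E'
from btn import *
go([.4955,-.2915,.161],-80.2)
w=cam('wrist');s=cam('side');cv2.imwrite('pics/g1.png',np.hstack([crop(w,180,150,200,200,2),crop(s,190,180,100,100,4)]))
E
```

```text
shift mm [-0.4 -0.6  2.6] azY -80.2 turn units 0.01 t 8.9333
```

View pics/g1.png

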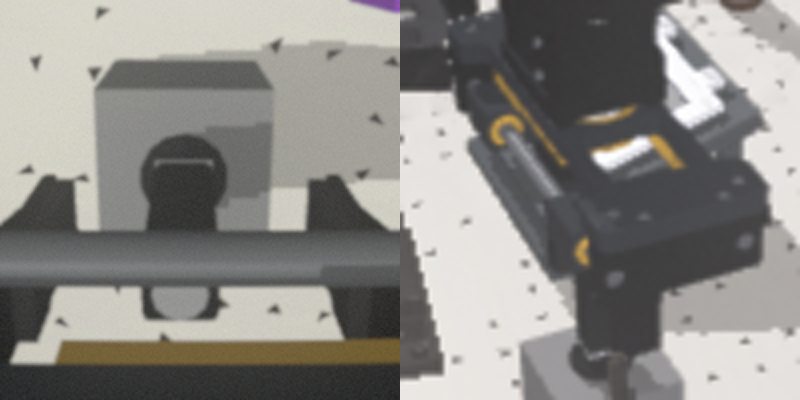

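The probe is between the fingers, with the handle centred near crop (182,290). I close with a light grip.

play_rows(
  rows="0 0 2 0 0.35;0 0 2 0 0.25;0 0 2 0 0.15;0 0 2 0 0.1;0 0 2 0 0",
  force=4,
)

```text
clock: 9.45
position: [0.4954, -0.2917, 0.1602]
tcp_rot: [-0.0, 0.996, 0.086, 0.0]
force: [-0.3, -0.2, 0.7]
opening: 0.0256
gripper_force: 0.0
```

play_rows(
  rows="0 0 0 0 0;0 0 0 0 0;0 0 0 0 0;0 0 -1 0 0;0 0 -2 0 0",
)

```text
clock: 9.87
position: [0.4953, -0.2916, 0.1622]
tcp_rot: [-0.0, 0.996, 0.086, -0.0]
force: [-0.3, -0.2, -0.0]
opening: 0.0178
gripper_force: 4.0
```

Gripped at 17.8 mm. I lift 12 mm more (14 in total), then tilt by moving −x along an arc with the nose still in the hole.

play_rows(
  rows="0 0 -6 0 0;0 0 -12 0 0;0 0 -12 0 0",
)

```text
clock: 10.12
position: [0.4959, -0.2921, 0.1757]
tcp_rot: [0.0, 0.996, 0.086, 0.001]
force: [0.8, -0.5, -0.6]
opening: 0.0182
gripper_force: 4.0
```

play_rows(
  rows="-3 0 0 0 0;-6 0 0 0 0;-9 0 0.5 0 0;-12 0 1 0 0;-12 0 1 0 0",
)

```text
clock: 10.53
position: [0.4828, -0.2938, 0.173]
tcp_rot: [-0.0, 0.996, 0.085, -0.0]
force: [0.6, 0.5, 0.1]
opening: 0.0181
gripper_force: 4.0
```

play_rows(
  rows="-2 0 0.5 0 0;-4 0 1 0 0;-6 0 1.5 0 0;-8 0 2 0 0;-8 0 2 0 0",
)

```text
clock: 10.95
position: [0.4752, -0.2952, 0.171]
tcp_rot: [-0.0, 0.996, 0.086, -0.0]
force: [0.8, 1.0, -0.0]
opening: 0.0177
gripper_force: 4.0
```

play_rows(
  rows="-1 0 0 0 0;-2 0 0 0 0;-3 0 0.5 0 0;-3 0 0.5 0 0",
)

```text
clock: 11.28
position: [0.4725, -0.2956, 0.1706]
tcp_rot: [-0.0, 0.996, 0.086, -0.0]
force: [0.9, 0.1, 0.1]
opening: 0.018
gripper_force: 4.0
```

play_rows(
  rows="0 0 0 0 0;0 0 0 0 0;0 0 0 0 0",
  force=20,
)

```text
clock: 11.53
position: [0.4726, -0.2956, 0.1707]
tcp_rot: [-0.0, 0.996, 0.086, -0.0]
force: [0.4, 0.1, -0.1]
opening: 0.0179
gripper_force: 20.0
```

play_rows(
  rows="3 0 -10 0 0;8 0 -25 0 0;8 0 -50 0 0;8 0 -85 0 0;8 0 -120 0 0",
)

```text
clock: 11.95
position: [0.48, -0.2944, 0.2923]
tcp_rot: [0.0, 0.996, 0.085, -0.001]
force: [0.4, 0.3, -0.5]
opening: 0.0178
gripper_force: 20.0
```

Held at 20 N and clear of the holder. Now I measure the actual tilt by fitting the probe's silhouette edges in the side and wrist views.

```bash
cat > tilt.py <<'E'
from h import *
# probe outline pieces: (radius, z0, z1), tool-frame tilt a (handle leans to tool -x), slip ds along probe
prs=[(.015,.000,.005),(.008,-.030,.000),(.003,-.044,-.030)]
def axis(a,zs,ds,s,R):
    g=s["position"]+R.apply([0,0,.051])
    d=R.apply([-np.sin(a),0,-np.cos(a)])  # probe +z in world
    return [g+d*(z-.050-ds) for z in zs],d
def score(c,im,a,ds,s,R):
    o=-cv2.Rodrigues(c["rvec"])[0].T@c["tvec"];tot=[]
    for r,z0,z1 in prs:
        zs=np.linspace(z0+.1*(z1-z0),z1-.1*(z1-z0),8);P,d=axis(a,zs,ds,s,R)
        for X in P:
            n=np.cross(d,X-o);n/=np.linalg.norm(n)
            for sg in(1,-1):
                v=[]
                for k in(-.0018,.0018):
                    u=proj(c,X+sg*n*(r+k))[0];v.append(cv2.getRectSubPix(im,(1,1),(float(u[0]),float(u[1])))[0,0])
                tot.append(v[1]-v[0])
    tot=np.array(tot).reshape(3,8,2).mean(1)
    return np.abs(tot).sum(),tot
def run(views=("side","wrist","top")):
    S={}
    for v in views:
        c=cam(v);im=cv2.cvtColor(c["img"],cv2.COLOR_BGR2GRAY).astype(np.float32);s=env.get_state();R=rot()
        A=np.arange(-4,33,2.);D=np.arange(-.008,.0081,.002)
        M=np.array([[score(c,im,np.radians(a),d,s,R)[0] for d in D] for a in A]);S[v]=M/M.max()
        i,j=np.unravel_index(M.argmax(),M.shape);print(v,"best",A[i],D[j],M.max().round(),"per angle",M.max(1).round().astype(int), "tip px",proj(c,axis(np.radians(A[i]),[-.044],D[j],s,R)[0])[0].round())
    J=sum(S.values());i,j=np.unravel_index(J.argmax(),J.shape);print("joint",A[i],D[j],J.max(1).round(2))
if __name__=="__main__": run()
E
python3 tilt.py
```

```text
side best 14.0 0.006 341.0 per angle [120 125 153 161 122 190 201 183 167 341 277 134 187 194 125  47  51  31
  50] tip px [244. 230.]
wrist best 20.0 -0.002 323.0 per angle [108 110 126 198 266 269 269 289 295 301 298 312 323 319 315 307 299 257
 204] tip px [274. 181.]
top best 14.0 0.008 62.0 per angle [17 19 24 31 33 39 41 49 59 62 49 33 27 31 25 42 42 44 47] tip px [357. 215.]
joint 14.0 0.008 [0.93 0.91 1.07 1.42 1.72 1.71 1.66 1.98 2.24 2.79 2.5  1.81 1.71 1.63
 1.51 1.44 1.53 1.45 1.3 ]
```

```bash
sed -i 's/A=np.arange(-4,33,2.);D=np.arange(-.008,.0081,.002)/A=np.arange(9,22,1.);D=np.arange(-.002,.0181,.002)/' tilt.py; python3 tilt.py
```

```text
side best 20.0 0.002 326.0 per angle [133 122 141 177 178 149 137 128 108 204 297 326 310] tip px [247. 229.]
wrist best 20.0 0.0 301.0 per angle [235 243 246 251 260 268 278 288 295 298 299 301 294] tip px [273. 181.]
top best 13.0 0.018000000000000002 62.0 per angle [41 47 52 59 62 60 55 47 37 34 30 26 23] tip px [355. 217.]
joint 13.0 0.018000000000000002 [1.54 1.73 1.95 2.31 2.37 2.16 2.   1.99 1.81 2.04 2.3  2.28 2.08]
```

play_rows(
  rows="0 0 0 0 0;0 0 0 0 0;0 0 0 0 0;0 0 0 0 0;0 0 0 0 0",
)

```text
clock: 12.67
position: [0.4805, -0.2942, 0.2905]
tcp_rot: [-0.0, 0.996, 0.086, -0.0]
force: [0.2, -0.4, -0.1]
opening: 0.0178
gripper_force: 20.0
```

```bash
sed -i 's/D=np.arange(-.002,.0181,.002)/D=np.arange(-.006,.0121,.002)/;s/A=np.arange(9,22,1.)/A=np.arange(6,27,1.5)/' tilt.py; python3 tilt.py; python3 -c "
from h import *
print(env.get_state()['position'],env.get_state()['qvel'].round(4))"
```

```text
side best 19.5 0.002 304.0 per angle [136 141 148 151 164 140 155 152 295 304 285 202 142 106] tip px [246. 230.]
wrist best 16.5 0.004 336.0 per angle [293 289 304 317 325 330 325 336 334 331 320 302 286 273] tip px [274. 184.]
top best 15.0 0.012000000000000002 50.0 per angle [21 26 27 33 36 47 50 41 29 25 23 25 21 31] tip px [355. 215.]
joint 18.0 0.002 [1.54 1.76 1.85 1.99 2.12 2.33 2.31 2.21 2.52 2.41 2.1  1.64 1.34 1.25]
[ 0.48057327 -0.29422098  0.29063344] [-0.0011 -0.0029  0.0006 -0.0017  0.0014 -0.0008 -0.0015]
```

At rest, the fit gives a tilt of about 18° (needed 17.2) and a slip of about 2 mm, as the geometry predicted. Next I move over the ringed pad.

```bash
cat > tgt.py <<'E'
from h import *
def tgt(h,a=18,ds=.002,pad=(.5537,-.0870,.0628),az=-81.6):
    # TCP so that free tip is h above floor along deck normal
    y=np.radians(az);ty=np.array([np.cos(y),np.sin(y),0]);tz=np.array([0,0,-1.]);tx=np.cross(ty,tz)
    n=-np.sin(.3)*tx+[0,0,np.cos(.3)]
    a=np.radians(a);L=.094+ds
    return np.array(pad)+n*h-(tz*.051+L*(np.sin(a)*tx+np.cos(a)*tz))
if __name__=="__main__":
    import sys
    for h in map(float,sys.argv[1:]): P=tgt(h);print(h,P.round(4));go(P,-81.6)
E
python3 tgt.py .07 .012
```

```text
0.07 [ 0.5039 -0.0944  0.272 ]
shift mm [  57.1 -192.9   18.7] azY -80.2 turn units 0.24 t 12.8167
0.012 [ 0.5208 -0.0919  0.2166]
shift mm [  74.3 -192.5   74.1] azY -80.2 turn units 0.24 t 12.8167
```

play_rows(
  rows="10 -35 0 0 0;20 -70 0 0 0;30 -105 0 0 0;42 -140 0 0.24 0;50 -170 5 0.24 0",
)

```text
clock: 13.23
position: [0.5014, -0.1156, 0.2865]
tcp_rot: [-0.0, 0.997, 0.073, 0.001]
force: [1.3, -0.2, -0.1]
opening: 0.018
gripper_force: 20.0
```

play_rows(
  rows="10 -15 20 0 0;18 -23 40 0 0;24 -23 60 0 0;24 -23 65 0 0;24 -23 65 0 0",
)

```text
clock: 13.65
position: [0.5204, -0.0922, 0.2197]
tcp_rot: [0.0, 0.997, 0.073, -0.001]
force: [0.2, 0.0, -0.9]
opening: 0.018
gripper_force: 20.0
```

play_rows(
  rows="0 0 0 0 0;0 0 0 0 0;0 0 0 0 0;0 0 0 0 0;0 0 0 0 0",
)

```text
clock: 14.07
position: [0.5213, -0.0921, 0.2213]
tcp_rot: [-0.0, 0.997, 0.073, 0.001]
force: [-0.3, 0.7, -0.1]
opening: 0.0178
gripper_force: 20.0
```

```bash
python3 tgt.py .012 0;python3 tilt.py
```

```text
0.012 [ 0.5208 -0.0919  0.2166]
shift mm [-0.5 -0.3  4.8] azY -81.6 turn units -0.0 t 14.0667
0.0 [ 0.5244 -0.0913  0.2051]
shift mm [ 3.1 -0.3 16.2] azY -81.6 turn units -0.0 t 14.0667
side best 19.5 0.004 180.0 per angle [ 77  87 112 118 123 121 109 112 132 180 165 141 121 112] tip px [244. 205.]
wrist best 13.5 0.002 337.0 per angle [226 269 298 320 332 337 331 332 331 326 321 321 329 330] tip px [274. 191.]
top best 7.5 -0.006 14.0 per angle [11 14 10  6  7  6  9 11 11 10 10 11 12 12] tip px [269. 236.]
joint 19.5 0.004 [1.55 1.84 1.89 1.77 1.99 2.03 2.21 2.35 2.45 2.62 2.49 2.44 2.27 2.09]
```

```bash
cat > fz.py <<'E'
from h import *
F=[]
for k in range(8): env.read_camera("side");F.append(np.r_[env.get_state()["force"],env.get_state()["moment"]])
F=np.array(F);s=env.get_state();print(F.mean(0).round(2),F.std(0).round(2),s["position"].round(4),s["opening"],s["clock"])
E
python3 fz.py
```

```text
[-0.21  0.14 -1.13 -0.05  0.16 -0.  ] [0.5  0.44 0.23 0.02 0.03 0.03] [ 0.5212 -0.0919  0.2207] 0.0178896061663125 14.6167
```

play_rows(
  rows="1 0 4 0 0;2 0 8 0 0;3 0 12 0 0;3 0 13 0 0;3 0 13 0 0",
)

```text
clock: 15.03
position: [0.524, -0.0915, 0.2071]
tcp_rot: [0.0, 0.997, 0.073, -0.001]
force: [-0.1, 1.4, -0.2]
opening: 0.0178
gripper_force: 20.0
```

```bash
python3 fz.py;python3 tgt.py 0
```

```text
[ 0.02  0.27 -0.75 -0.07  0.16 -0.  ] [0.51 0.19 0.3  0.02 0.04 0.02] [ 0.5242 -0.0915  0.2078] 0.017603932567712026 15.4333
0.0 [ 0.5244 -0.0913  0.2051]
shift mm [ 0.2 -0.1  2.7] azY -81.6 turn units -0.0 t 15.4333
```

play_rows(
  rows="0.4 0 1.2 0 0;0.8 0 2.5 0 0;0.8 0 2.5 0 0",
)

```text
clock: 15.68
position: [0.5249, -0.0913, 0.205]
tcp_rot: [-0.0, 0.997, 0.073, -0.0]
force: [0.4, -0.1, -0.7]
opening: 0.0176
gripper_force: 20.0
```

```bash
python3 fz.py
```

```text
[ 0.05 -0.16 -0.81 -0.05  0.14  0.  ] [0.72 0.58 0.71 0.02 0.03 0.03] [ 0.525  -0.0914  0.2052] 0.017906805425600893 16.0833
```

play_rows(
  rows="0.4 0 1.2 0 0;0.8 0 2.5 0 0;0.8 0 2.5 0 0",
)

```text
clock: 16.33
position: [0.5258, -0.0912, 0.2025]
tcp_rot: [-0.0, 0.997, 0.073, -0.0]
force: [-0.5, 0.4, 1.0]
opening: 0.0179
gripper_force: 20.0
```

```bash
python3 fz.py
```

```text
[ 0.16 -0.26  0.11 -0.03  0.17 -0.01] [0.33 0.48 0.46 0.02 0.03 0.03] [ 0.5258 -0.0912  0.2028] 0.01795386239987136 16.7333
```

play_rows(
  rows="0.3 0 1 0 0;0.6 0 2 0 0;0.6 0 2 0 0",
)

```text
clock: 16.98
position: [0.5264, -0.0911, 0.2006]
tcp_rot: [-0.0, 0.997, 0.073, -0.0]
force: [0.3, -0.1, 0.2]
opening: 0.0176
gripper_force: 20.0
```

```bash
python3 fz.py
```

```text
[-0.24  0.09  0.96 -0.02  0.18  0.01] [0.64 0.43 0.53 0.04 0.02 0.03] [ 0.5263 -0.0912  0.2007] 0.017927078896124164 17.3833
```

play_rows(
  rows="0.3 0 1 0 0;0.6 0 2 0 0;0.6 0 2 0 0",
)

```text
clock: 17.63
position: [0.5269, -0.0911, 0.1986]
tcp_rot: [-0.0, 0.997, 0.073, -0.0]
force: [0.2, 0.8, 1.9]
opening: 0.0175
gripper_force: 20.0
```

```bash
python3 fz.py; python3 fz.py
```

```text
[-0.22  0.07  1.27 -0.02  0.26  0.  ] [0.5  0.35 0.53 0.03 0.02 0.02] [ 0.5269 -0.0911  0.1987] 0.01754413913955968 18.0333
[-0.45  0.13  1.51 -0.04  0.26 -0.  ] [0.58 0.43 0.33 0.03 0.04 0.02] [ 0.5269 -0.091   0.1987] 0.018200323340205243 18.4333
```

The force rise is about 2.4 N, which puts the plunger about 5 mm in. One last check of the tilt and tip position before handing in.

```bash
python3 - <<'E'
import tilt; from tilt import *
tilt.prs=prs[:2]; tilt.run(("side","wrist"))
# frame/turnbutton + pad check: ringed pad orange blob in the side view vs predicted tip
s=cam("side");h=cv2.cvtColor(s["img"],cv2.COLOR_BGR2HSV);m=cv2.inRange(h,(10,120,100),(28,255,255))
n,l,st,ce=cv2.connectedComponentsWithStats(m);pp=proj(s,[.5537,-.0870,.0628])[0]
for i in range(1,n):
    if np.hypot(*(ce[i]-pp))<25 and st[i,4]>8: print("orange",st[i],ce[i].round(1))
st=env.get_state();R=rot()
for a in(16,18,20): print(a,proj(s,axis(np.radians(a),[-.039],.002,st,R)[0]).round(1),axis(np.radians(a),[-.039],.002,st,R)[0][0].round(4))
print("pad px",pp)
E
```

```text
Traceback (most recent call last):
  File "tilt.py", line 26, in run
    M=np.array([[score(c,im,np.radians(a),d,s,R)[0] for d in D] for a in A]);S[v]=M/M.max()
                 ~~~~~^^^^^^^^^^^^^^^^^^^^^^^^^^
  File "tilt.py", line 19, in score
    tot=np.array(tot).reshape(3,8,2).mean(1)
        ~~~~~~~~~~~~~~~~~~~~~^^^^^^^
ValueError: cannot reshape array of size 32 into shape (3,8,2)
```

```bash
sed -i 's/reshape(3,8,2)/reshape(-1,8,2)/' tilt.py; python3 - <<'E'
import tilt; from tilt import *
tilt.prs=prs[:2]; tilt.run(("side","wrist"))
s=cam("side");h=cv2.cvtColor(s["img"],cv2.COLOR_BGR2HSV);m=cv2.inRange(h,(10,120,100),(28,255,255))
n,l,st,ce=cv2.connectedComponentsWithStats(m);pp=proj(s,[.5537,-.0870,.0628])[0]
for i in range(1,n):
    if np.hypot(*(ce[i]-pp))<25 and st[i,4]>8: print("orange",st[i],ce[i].round(1))
st=env.get_state();R=rot()
for a in(16,18,20): print(a,proj(s,axis(np.radians(a),[-.039],.002,st,R)[0]).round(1),axis(np.radians(a),[-.039],.002,st,R)[0][0].round(4))
print("pad px",pp)
E
```

```text
side best 19.5 0.002 149.0 per angle [ 36  48  44  41  44  52  50  63 105 149 142 120  90  82] tip px [246. 212.]
wrist best 18.0 -0.006 270.0 per angle [263 265 262 260 255 260 269 269 270 256 235 223 220 217] tip px [274. 188.]
joint 19.5 0.002 [1.2  1.26 1.22 1.1  1.14 1.18 1.26 1.26 1.41 1.7  1.62 1.35 1.17 1.19]
orange [240 206  11   8  44] [245.  210.2]
16 [[242.9 211.3]] [ 0.5517 -0.0874  0.0603]
18 [[244.2 210.7]] [ 0.5548 -0.087   0.0612]
20 [[245.4 210. ]] [ 0.5577 -0.0865  0.0622]
pad px [243.69120454 210.15917245]
```

```bash
python3 -c "
from workcell import env
print(env.job_done())"
```

```text
the job is handed in; nothing more can be done
None
```

I turned the turnbutton across the closed frame, then lifted the probe out, and handed the job in with it still held on the ringed pad; no verdict came back. By my estimates it is pushed in about 5 mm at about 2.4 N, within about 3° of square and 1–4 mm of the pad's centre.

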